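# Swing the well-plate carrier to its stop and bolt it

## Robot

A 7-joint arm with a two-finger parallel gripper is mounted at the origin on the work surface. World frame = base frame: x ahead of the robot, y to its left, z up, the work surface at z = 0. Lengths are in mm, angles in rad, forces in N, time in s.
With the tool pointing down it reaches from about 400 to 875 mm from the base axis. Payload 4.4 kg.
Tool frame: the origin (TCP) lies midway between the tips of the shut fingers; the grasp point (between the pads) lies 19 mm behind it (ctrl.grip_point_offset is the distance from the TCP to the grasp point, in mm); z points along the fingers, x is the direction in which the jaws open and shut, and the axes are right-handed (so a half turn about z gives the same grasp; the last joint's range is limited). The gripper opens to 85 mm and grips with 20 to 120 N. Pads are 22 mm wide; open, the fingers measure 114 mm over their backs; the gripper's body (76 mm by 85 mm) begins 54 mm behind the grasp point. The pads swing forward as they close: fully open they stand 13 mm farther back than shut.
Start: joints at [-1.397, 0.628, 0.038, 1.517, -0.027, 0.996, -0.02], TCP at [154.355, 631.421, 231.313] pointing down, gripper open.
Joint ranges: [-3.06, 3.06], [-0.37, 2.12], [-1.25, 1.32], [0.18, 2.47], [-1.1, 4.24], [0.23, 1.98], [-2.94, 2.94]. Speed limits (rad/s): [2.57, 2.57, 3.14, 3.14, 3.14, 3.14, 3.14].

## Interface

Orientations are given as [roll, pitch, yaw] about the fixed x, y, z axes, in that order (R = Rz(yaw) Ry(pitch) Rx(roll)).
In Python, from cell import ctrl, viewer gives the robot as it stands.
- The arm moves only by the tool apply_moves, never from a script. Its argument "series" is a list that holds one entry, the list of rows, each a list of 6 numbers: the shift along the tool's x, y, z normalised to -1 to 1, where 1 is 50 mm, then the turn, a rotation vector about the tool's x, y, z normalised to -1 to 1, where 1 is 6 degrees. In form: [[[tx, ty, tz, rx, ry, rz], ...]]. A call has exactly 5 rows; each row shifts and turns the commanded pose from where the row before left it, along the tool's axes as they then stand; what a row does not reach is not made up. A row lasts 1/8 s, in which the tool goes at most 62.5 mm and 10.7 degrees, less where a joint would pass 70% of its speed; a pose out of reach is approached as far as the arm can. A call with a number of a shift or a turn outside -1 to 1 is refused whole. A call with a gripper value outside its range is refused whole. "claw" is the gripper command: -1 is shut, 1 is fully open, values between are in proportion, set as the call begins (left out, the last holds). The fingers move at their own pace and stop on an object; the grip force is fixed at half the most. Time passes only in rows, so rows that do not move let the fingers close, or fill a call up. It gives the time, the measured TCP pose, the force and the opening at its end, in the units of the state.
- ctrl.read_state(): the state, without advancing time (a new reading comes with each control period).
- viewer.get_image(name): name is "side" or "top"; returns the picture (384x512x3 uint8, blue, green, red); there is no depth.
- viewer.camera_info(name): a dict with "K" (3x3 intrinsics, pixels), "R" (3x3) and "t" (3): a world point X has camera coordinates R X + t. Camera axes: x right, y down, z forward; pixel columns grow to the right and rows downward; lengths in mm; the calibration is good to about 2 mm. A picture is of the moment at which its call begins. camera_info takes no time and is no camera call.
- ctrl.finish_job(): hands the job in, once; it reports no verdict.
Trained networks look in the newest picture that a camera, given by its name, has taken for a name from the list of things; names that differ only in an ending like _2 or _b are one class to them, and where a whole thing is asked for, a point or a joint stands for the part that bears it (a point fixed in the world has none). Each returns a list of dicts, best first, with "score" (0 to 1); they miss things now and then, are a little off and sometimes report something else, mostly with a low value. They report only what shows in the picture. A call takes as long as a camera call. They do not tell look-alikes from the thing itself.
- viewer.find_in(camera, label): "location" ([column, row] as shares, 0 to 1, of the picture: columns of its width, rows of its height, amid what is visible of it).
The state is a dict: "clock": time; "qpos": joint angles; "qd": joint speeds; "tau": joint torques, N m; "eef_pos": TCP position; "tool_rot": TCP orientation; "force": force on the tool from outside, world axes, zero at the start; "torque": the same for the moment, N m; "width": finger opening in mm.
Only numpy, scipy, OpenCV 4.12 (cv2) and the standard library are available. Lean on these libraries where they do the work, as an engineer would, in place of code of your own. Each camera call takes 0.05 s, during which the arm holds its last target. There are 200 camera calls.

## Task

Push the well-plate carrier near its free corner so that it turns about its pin to the viewing heading, and keep it pressed lightly against the stop screw, pushing with about 8 N, for a good second; never push hard (over 15 N) on the carrier or the stop. Then slide the locking bolt fully home into the carrier's notch and let go. Leave the carrier flat on its pin and do not disturb the other things.

Things in the scene. Friction and masses are not known exactly. Their poses are not given: they have to be found in the camera images.
- stage: Low bench-top imager, fixed, with a flat black top 300 x 360 mm, 40 mm above the table. Origin at table height under the axis of the upright pivot pin. Axes: z up, y from the pin towards the bolt, x away from the robot. The top spans x -210 to +90 mm, y -70 to +290 mm.
- pin_top (a point): Centre of the top of the upright steel pivot pin, 12 mm in diameter, standing 32 mm up from the black top. Stage axes. The carrier's hole has 0.75 mm play all round on it, so the carrier can only turn about it.
- carrier: Loose aluminium plate 96 x 195 x 14 mm, 0.3 to 0.48 kg, flat on the black top; a clear well plate fixed on it rises 26 mm above its underside. Origin on the axis of its hole over the pin, at its underside; it spans x -72 to +24, y -20 to +175 mm. Starts turned 0.5 to 0.85 rad counter-clockwise from the stage, free end towards the robot; viewing heading = stage axes, within 0.07 rad, as the stop sets it.
- push_edge (a point): The place to push, along the carrier's +x: on its long edge facing the robot, 20 mm from the free corner, 7 mm above the black top (carrier x = -72, y = 155 mm; carrier axes). Sliding friction here is 1 to 3 N, differing each time, more if the pusher rubs along the edge or presses down; it turns clockwise, free end away from the robot. Half or a little more of a push reaches the stop.
- notch (a point): Mouth of the notch in the carrier's free end face, 7 mm above its underside (carrier x = -24, y = 175 mm; carrier axes). The notch is 32 mm wide, 20 mm deep towards the pin, open above and below; the bolt enters it.
- stop_block: Aluminium block 26 x 30 x 22 mm fixed on the black top beyond the carrier, with a horizontal stop screw whose round rubber tip points to stage -x. Its origin is on the pin's axis at the black top, stage axes; the block is centred at x = 58, y = 135 mm.
- stop_limit (a point): The nearest place to the carrier at which the stop screw's tip may end, 8 mm above the black top (stage x = 16, y = 135 mm). The tip really ends 0 to 16 mm beyond it along stage +x, set anew each time and not measured: feel for it with the carrier's far long edge (carrier x = 24 mm). The tip itself does not yield.
- bolt (a joint): Locking bolt sliding to stage -y: 0 m = drawn back (start), 0.028 m = home at its end stop; about 2 N of friction, stays where left. Bar 9 mm wide at stage x = -24, 2 to 11 mm above the black top, tip at stage y = 190 mm at 0; home, it is 13 mm deep in the notch. It fits only near the viewing heading. Its guide (36 mm wide, stage y 198 to 218 mm) is 17 mm high.
- bolt_post (a point): Centre of the top of the bolt's upright steel post, by which the bolt is pushed: 14 mm in diameter, top 56 mm above the black top, bare for 45 mm. At 0 it stands at stage x = -24, y = 245 mm; stage axes.
- vial: Bystander: small glass jar with white cap, 22 mm in diameter, 35 mm tall, on the black top beside the pin, origin under its centre.
- dust_cap: Bystander: flat black round cap, 40 mm in diameter, 13 mm tall, on the black top at the robot-side corner near the bolt, origin under its centre.
- slide_box: Bystander: grey slide box 90 x 160 x 30 mm on the table, origin under its centre.
- camera: Bystander: black camera, about 60 x 130 x 100 mm, on the table, origin under its centre.
- carton: Bystander: white carton 80 x 110 x 160 mm, on the table, origin under its centre.
- beaker: Bystander: glass beaker 66 mm across, 80 mm tall, on the table, origin under its centre.
- marker: Bystander: black marker pen 130 mm long, 12 mm thick, lying on the table.
Not all that is in view belongs to the job. Leave any green or yellow look-alike of the carrier alone.

How it is judged (in metres and radians):
On the way, in this order (a step that is already met when the one before it is completed fails the run):
1. the carrier is kept pressed against the stop screw with 3 to 8 N for 0.5 s (contact force between carrier and stop_block between 3 and 8 N), for 0.5 s.
2. the bolt is slid home into the notch (value of joint bolt above 0.0245 m), for 0.2 s.
At the end, for the whole second after the job is handed in: The bolt is home (joint above 24.5 mm) in the carrier's notch, the carrier's heading is within 0.08 rad of the stage's, it lies flat (within 3 mm and 0.03 rad) with its hole on the pin (within 4 mm), at rest (value of joint bolt above 0.0245 m and angle between the y axis of carrier and the y axis of stage, either way round below 0.08 rad and horizontal distance between carrier and stage below 0.004 m and z of carrier in the frame of stage below 0.043 m and angle between carrier's own z axis and vertical below 0.03 rad and linear speed of carrier below 0.01 m/s); the robot touches nothing.
It fails at once if the carrier is pressed on the stop with more than 15 N (contact force between carrier and stop_block above 15 N).
It fails at once if the robot pushes the carrier with more than 15 N (contact force between any of the fingers, the arm and carrier above 15 N).
It fails at once if the carrier is lifted off the top or tipped (z of carrier in the frame of stage above 0.05 m or angle between carrier's own z axis and vertical above 0.1 rad).
It fails at once if a bystander is moved more than 20 mm (distance of any of vial, dust_cap, slide_box, camera, carton, beaker, marker from where it was at the start of the episode above 0.02 m).
It also fails if it takes over 70 s, if anything falls off the work surface, if the arm or the gripper's body presses on something with over 40 N, if the wrist force passes 120 N, or if a joint passes its speed limit or range.

## Working session

There is one attempt and no reset: what is moved stays moved. The work goes in short steps, Python scripts to look and compute and a tool call to move; the robot and the scene stay as the last step left them, time stands still between calls to the robot, and variables do not carry over. Pictures are saved under pics/ and viewed, about 8 in all and at most 12, crops included, and the job is handed in when it is done.

Besides the shell and the picture viewer there is one more tool, called after "Request:" as name(argument=value, ...), one argument or row to a line, values as JSON. apply_moves: Moves the arm, as the interface text tells. Scaled input: -1 to 1 covers 50 mm each way for a shift and 6 degrees each way for a turn. Its arguments: {"type":"object","properties":{"series":{"type":"array","items":{"type":"array","items":{"type":"array","items":{"type":"number"}}}},"claw":{"type":"number"}},"required":["series"]}

```bash
mkdir -p pics; ls
python3 - <<'E'
from cell import ctrl, viewer
import cv2, numpy as np
print(ctrl.read_state())
for n in ("side","top"):
    im=viewer.get_image(n); cv2.imwrite(f"pics/{n}0.png",im)
    print(n,viewer.camera_info(n))
    for l in ["stage","pin_top","carrier","push_edge","notch","stop_block","bolt","bolt_post","vial","dust_cap"]:
        r=viewer.find_in(n,l)
        print(l,[(round(d["score"],2),np.round(np.array(d["location"])*[512,384],1).tolist()) for d in r[:3]])
E
```

```text
pics
{'clock': 0.0, 'qpos': array([-1.39683034,  0.6293712 ,  0.03845824,  1.51837186, -0.02700676,
        0.99632039, -0.02002541]), 'qd': array([ 0.00148214, -0.00035775,  0.00059389, -0.00151524,  0.00057378,
        0.00171196, -0.0004729 ]), 'tau': array([ 2.84442995e-04, -5.63417423e+01,  1.22614793e+00, -1.93434674e+01,
        1.10481508e-02,  1.06311188e-02,  1.97582345e-06]), 'eef_pos': array([154.18719291, 630.79131496, 230.37192097]), 'tool_rot': array([3.14156133e+00, 1.95205357e-03, 1.33098796e+00]), 'force': array([-0.41676687, -0.30305208,  0.40546759]), 'torque': array([ 0.01376292, -0.04718211, -0.01378471]), 'width': 85.8377668321059}
side {'K': array([[354.76726369,   0.        , 255.27881546],
       [  0.        , 354.76726369, 183.02448999],
       [  0.        ,   0.        ,   1.        ]]), 'R': array([[ 0.74353375, -0.66865708, -0.00743475],
       [-0.4731249 , -0.51818365, -0.71248757],
       [ 0.47255729,  0.53327611, -0.70164535]]), 't': array([-343.28297469,  274.16124966,  846.04651823])}
stage [(0.62, [304.6, 154.8]), (0.6, [279.5, 188.2]), (0.58, 
[... 695 characters left out ...]
781],
       [-0.98149241, -0.01204056, -0.19112213],
       [ 0.19139395, -0.02830722, -0.98110502]]), 't': array([-24.66634756, 476.67624962, 908.19300666])}
stage [(0.81, [247.4, 164.3]), (0.36, [277.9, 153.2])]
pin_top [(0.69, [245.1, 161.1])]
carrier [(0.85, [358.2, 304.3]), (0.69, [157.2, 261.3]), (0.62, [281.6, 153.2])]
push_edge [(0.95, [151.0, 262.4]), (0.83, [280.1, 155.4]), (0.68, [245.4, 115.4])]
notch [(0.77, [355.0, 300.3]), (0.69, [278.1, 155.1])]
stop_block [(0.72, [247.3, 112.8])]
bolt [(0.68, [208.9, 144.2]), (0.32, [410.9, 132.3]), (0.3, [388.4, 240.4])]
bolt_post [(0.62, [209.5, 144.4]), (0.41, [90.2, 199.1])]
vial [(0.5, [290.9, 113.4])]
dust_cap [(0.64, [211.3, 193.8])]
```

Run:
```python
import cv2
a=cv2.imread("pics/top0.png")[60:260,150:390]; cv2.imwrite("pics/topc.png",cv2.resize(a,None,fx=3,fy=3,interpolation=cv2.INTER_CUBIC)[:600])
a=cv2.imread("pics/side0.png"); cv2.imwrite("pics/sidec.png",cv2.resize(a[100:250,200:400],None,fx=4,fy=4,interpolation=cv2.INTER_CUBIC))
```

```text
(no output)
```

View pics/topc.png

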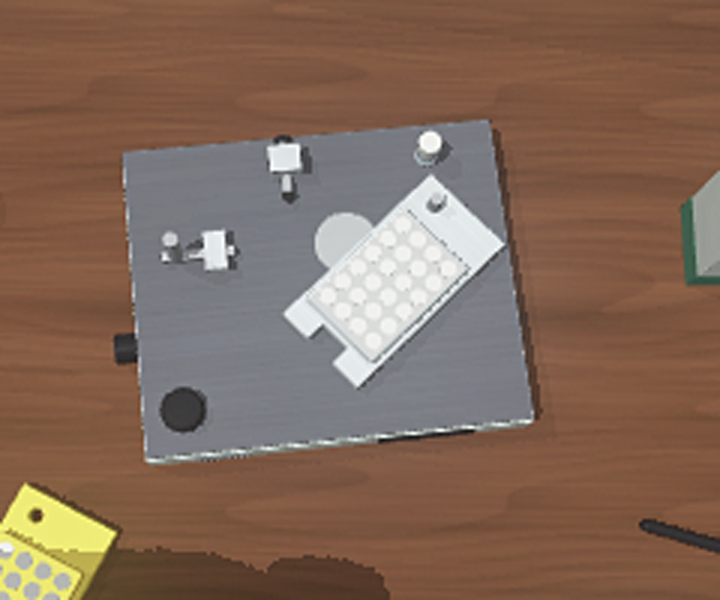

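View pics/sidec.png

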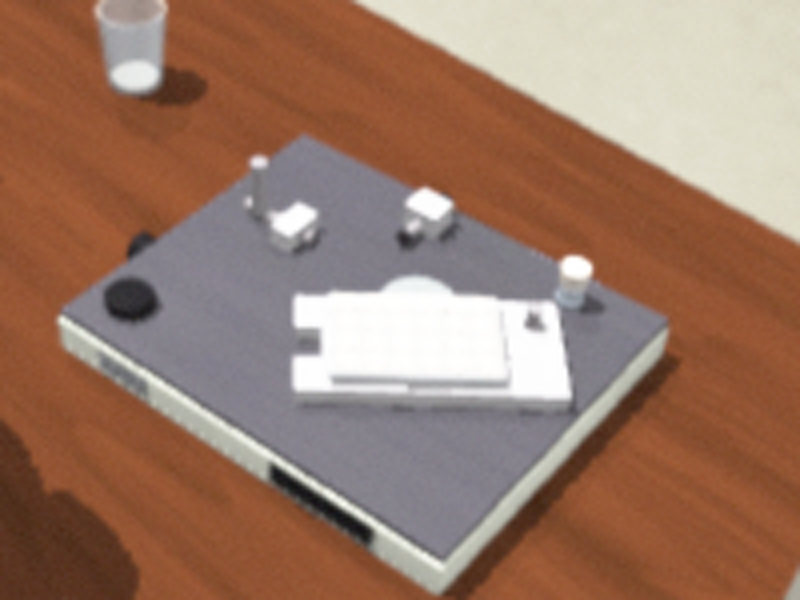

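View pics/top0.png

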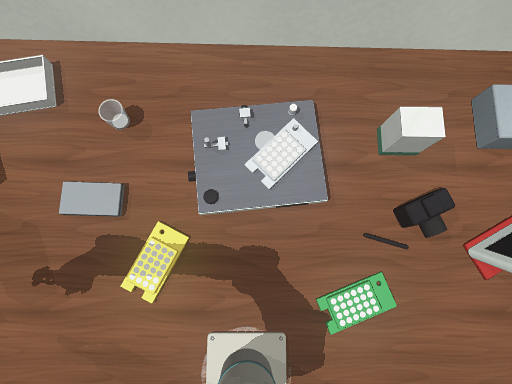

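The stage is ahead of the robot, with the bolt post at top px (207,140), the pin at (295,125), and the carrier's free end towards the robot. The yellow and green plates are look-alikes. Next I fit the poses.

```bash
cat > fit.py <<'E'
import numpy as np
from scipy.optimize import least_squares
from cell import viewer
T={n:viewer.camera_info(n) for n in("top","side")}
def proj(n,X):
    c=T[n]; p=c["K"]@(c["R"]@X+c["t"]); return p[:2]/p[2]
def rot(a): c,s=np.cos(a),np.sin(a); return np.array([[c,-s,0],[s,c,0],[0,0,1]])
E
python3 - <<'E'
from fit import *
S=[("top",(123,153),(90,290,40)),("top",(489,121),(90,-70,40)),("top",(533,419),(-210,-70,40)),("top",(147,459),(-210,290,40)),
("top",(437,196),(0,0,72)),("top",(170,240),(-24,245,96)),
("side",(305,135),(90,290,40)),("side",(667,322),(90,-70,40)),("side",(440,560),(-210,-70,40)),("side",(62,318),(-210,290,40)),("side",(258,163),(-24,245,96))]
C=[("top",(432,176),(24,-20,54)),("top",(505,243),(-72,-20,54)),("top",(360,386),(-72,175,54)),("top",(285,313),(24,175,54)),
("side",(570,400),(-72,-20,54)),("side",(293,393),(-72,175,54)),("side",(293,297),(24,175,54)),("side",(562,303),(24,-20,54))]
def px(n,p): return (np.array(p)+.5)/3-.5+[150,60] if n=="top" else (np.array(p)+.5)/4-.5+[200,100]
def res(v):
    o=np.array([v[0],v[1],0]); r=[]
    for L,a in((S,v[2]),(C,v[2]+v[3])):
        for n,p,X in L: r.append(proj(n,o+rot(a)@np.array(X,float))-px(n,p))
    return np.concatenate(r)
s=least_squares(res,[700,-50,0,.7],loss="soft_l1"); v=s.x
print(v); print(np.round(res(v).reshape(-1,2),1).tolist())
R=rot(v[2]);o=np.array([v[0],v[1],0])
print("post",o+R@[-24,245,96],"push0",o+rot(v[2]+v[3])@[-72,155,47],"pushend",o+R@[-72,155,47],"stoplim",o+R@[16,135,48])
E
```

```text
[ 6.54080605e+02 -1.29306482e+02  1.14791519e-01  4.46589467e+01]
[[-0.9, -0.7], [1.2, -1.1], [1.7, 0.8], [-0.8, 1.0], [0.3, 1.2], [0.4, 0.1], [-0.2, -1.1], [1.8, -1.1], [1.1, 0.3], [-1.4, -2.4], [0.4, -0.6], [-0.2, -0.2], [0.2, 0.6], [-0.3, 1.0], [-0.2, 0.9], [0.6, -0.8], [0.4, -1.1], [0.7, -0.3], [-1.5, -0.0]]
post [602.17635895 111.33214616  96.        ] push0 [493.21563965 -71.58765551  47.        ] pushend [564.80082447  16.42656454  47.        ] stoplim [654.51246041   6.63767408  48.        ]
```

```bash
cat > plan.py <<'E'
import numpy as np
from cell import ctrl
# rows for a list of (x,y,z,yaw) from a start, tool pointing down; shift first (tool axes), then turn about tool z
def rows(pts,dec=2):
    out=[];x,y,z,w=pts[0]
    for X,Y,Z,W in pts[1:]:
        c,s=np.cos(w),np.sin(w); dx,dy=X-x,Y-y
        t=np.round(np.array([c*dx+s*dy, s*dx-c*dy, -(Z-z)])/50,dec)
        rz=np.round(-np.degrees(W-w)/6,dec)
        out.append([*t.tolist(),0,0,float(rz)])
        tx,ty,tz=t*50
        x,y,z,w=x+c*tx+s*ty, y+s*tx-c*ty, z-tz, w-np.radians(rz*6)
    for i in range(0,len(out),5): print(str(out[i:i+5]).replace(" ",""))
    print("end",np.round([x,y,z,w],3))
E
python3 - <<'E'
from plan import *
n=22
u=np.linspace(0,1,n+1)
a=1.331+u*(-.214-1.331); r=650+u*(475-650); w=1.331+u*(-.778-1.331)
P=[(r[i]*np.cos(a[i]),r[i]*np.sin(a[i]),231.3-61.3*u[i],w[i]) for i in range(n+1)]
P+= [P[-1]]*3
rows(P)
E
```

```text
[[-0.19,0.9,0.06,0,0,0.92],[-0.17,0.9,0.05,0,0,0.91],[-0.14,0.88,0.06,0,0,0.92],[-0.12,0.88,0.05,0,0,0.91],[-0.11,0.87,0.06,0,0,0.92]]
[[-0.07,0.87,0.05,0,0,0.91],[-0.06,0.85,0.06,0,0,0.92],[-0.04,0.84,0.06,0,0,0.91],[-0.02,0.84,0.05,0,0,0.92],[0.0,0.82,0.06,0,0,0.91]]
[[0.02,0.81,0.05,0,0,0.92],[0.04,0.8,0.06,0,0,0.92],[0.05,0.79,0.05,0,0,0.91],[0.07,0.77,0.06,0,0,0.92],[0.09,0.76,0.06,0,0,0.91]]
[[0.11,0.75,0.05,0,0,0.92],[0.12,0.74,0.06,0,0,0.91],[0.13,0.72,0.05,0,0,0.92],[0.15,0.71,0.06,0,0,0.91],[0.16,0.69,0.05,0,0,0.92]]
[[0.17,0.68,0.06,0,0,0.91],[0.19,0.67,0.06,0,0,0.92],[-0.0,0.0,-0.0,0,0,-0.0],[-0.0,0.0,-0.0,0,0,-0.0],[-0.0,0.0,-0.0,0,0,-0.0]]
end [ 464.341 -100.968  169.8     -0.778]
```

Request:
apply_moves(
  series=[
    [[-0.19,0.9,0.06,0,0,0.92],[-0.17,0.9,0.05,0,0,0.91],[-0.14,0.88,0.06,0,0,0.92],[-0.12,0.88,0.05,0,0,0.91],[-0.11,0.87,0.06,0,0,0.92]],
  ],
  claw=-1,
)

```text
clock: 1.72
eef_pos: [341.0, 505.9, 217.3]
tool_rot: [-3.142, -0.001, 0.848]
force: [0.6, -0.4, -1.3]
width: -0.0
```

Request:
apply_moves(
  series=[
    [[-0.07,0.87,0.05,0,0,0.91],[-0.06,0.85,0.06,0,0,0.92],[-0.04,0.84,0.06,0,0,0.91],[-0.02,0.84,0.05,0,0,0.92],[0.0,0.82,0.06,0,0,0.91]],
  ],
)

```text
clock: 2.35
eef_pos: [462.2, 334.3, 203.4]
tool_rot: [-3.141, -0.001, 0.37]
force: [0.5, 0.3, -0.3]
width: 0.0
```

Request:
apply_moves(
  series=[
    [[0.02,0.81,0.05,0,0,0.92],[0.04,0.8,0.06,0,0,0.92],[0.05,0.79,0.05,0,0,0.91],[0.07,0.77,0.06,0,0,0.92],[0.09,0.76,0.06,0,0,0.91]],
  ],
)

```text
clock: 2.98
eef_pos: [510.7, 144.4, 189.4]
tool_rot: [-3.141, -0.001, -0.11]
force: [0.3, 0.3, 0.1]
width: 0.2
```

Request:
apply_moves(
  series=[
    [[0.11,0.75,0.05,0,0,0.92],[0.12,0.74,0.06,0,0,0.91],[0.13,0.72,0.05,0,0,0.92],[0.15,0.71,0.06,0,0,0.91],[0.16,0.69,0.05,0,0,0.92]],
  ],
)

```text
clock: 3.6
eef_pos: [489.9, -37.1, 175.9]
tool_rot: [-3.141, -0.001, -0.589]
force: [0.8, -0.3, -0.1]
width: -0.1
```

Request:
apply_moves(
  series=[
    [[0.17,0.68,0.06,0,0,0.91],[0.19,0.67,0.06,0,0,0.92],[0,0,0,0,0,0],[0,0,0,0,0,0],[0,0,0,0,0,0]],
  ],
)

```text
clock: 4.22
eef_pos: [464.9, -99.7, 169.8]
tool_rot: [-3.141, 0.0, -0.776]
force: [0.3, -0.3, 0.0]
width: 0.1
```

Request:
apply_moves(
  series=[
    [[0,0,0.7,0,0,0],[0,0,0.7,0,0,0],[0,0,0.6,0,0,0],[0,0,0.36,0,0,0],[0,0,0.12,0,0,0]],
  ],
)

```text
clock: 4.85
eef_pos: [464.2, -100.0, 44.8]
tool_rot: [3.141, 0.002, -0.777]
force: [-0.3, -0.3, 0.7]
width: -0.3
```

Run:
```python
from cell import ctrl, viewer
import cv2
print(ctrl.read_state()["eef_pos"])
a=cv2.resize(viewer.get_image("top")[95:235,185:345],None,fx=3,fy=3,interpolation=cv2.INTER_CUBIC)
b=cv2.resize(viewer.get_image("side")[140:280,240:345],None,fx=3,fy=3,interpolation=cv2.INTER_CUBIC)
cv2.imwrite("pics/c1.png",cv2.hconcat([a,b]))
```

```text
[ 464.18120056 -100.01820848   44.8210416 ]
```

View pics/c1.png

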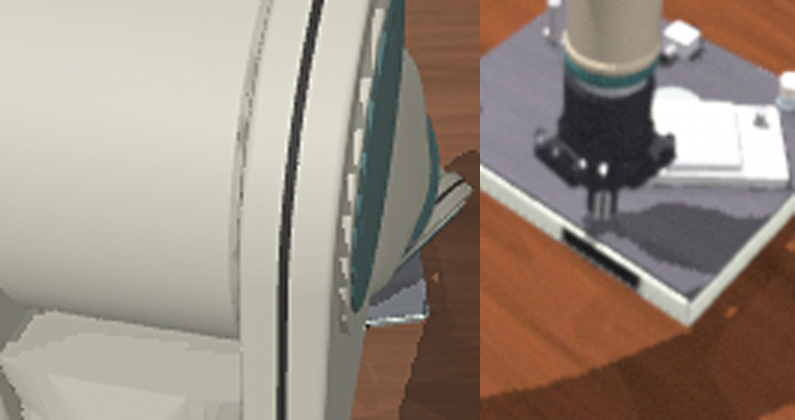

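The fingers stand shut, in front of the carrier's free end, tips just above the stage (side crop px 603,205). The knuckles are well above the carrier. Next is the slow approach.

Request:
apply_moves(
  series=[
    [[0,-0.2,0,0,0,0],[0,-0.16,0,0,0,0],[0,-0.06,0,0,0,0],[0,-0.04,0,0,0,0],[0,-0.04,0,0,0,0]],
  ],
)

```text
clock: 5.58
eef_pos: [481.8, -83.1, 45.9]
tool_rot: [3.141, -0.0, -0.778]
force: [0.2, 0.1, -0.7]
width: 0.1
```

Request:
apply_moves(
  series=[
    [[0,-0.04,0,0,0,0],[0,-0.03,0,0,0,0],[0,-0.03,0,0,0,0],[0,-0.03,0,0,0,0],[0,-0.03,0,0,0,0]],
  ],
)

```text
clock: 6.2
eef_pos: [487.0, -77.6, 45.7]
tool_rot: [3.141, 0.0, -0.778]
force: [-2.2, -1.6, 0.6]
width: -0.4
```

Request:
apply_moves(
  series=[
    [[-0.033,-0.065,0,0,0,0.2],[-0.033,-0.065,0,0,0,0.2],[-0.033,-0.066,0,0,0,0.2],[-0.033,-0.065,0,0,0,0.2],[-0.033,-0.066,0,0,0,0.2]],
  ],
)

```text
clock: 6.82
eef_pos: [493.7, -59.9, 45.7]
tool_rot: [3.141, 0.0, -0.884]
force: [-1.4, -1.1, 0.5]
width: -0.3
```

Request:
apply_moves(
  series=[
    [[-0.033,-0.065,0,0,0,0.2],[-0.033,-0.065,0,0,0,0.2],[-0.033,-0.066,0,0,0,0.2],[-0.033,-0.065,0,0,0,0.2],[-0.033,-0.066,0,0,0,0.2]],
  ],
)

```text
clock: 7.45
eef_pos: [501.9, -43.6, 45.8]
tool_rot: [3.142, 0.0, -0.989]
force: [-2.1, -1.0, 0.0]
width: -0.3
```

Request:
apply_moves(
  series=[
    [[-0.033,-0.065,0,0,0,0.2],[-0.033,-0.065,0,0,0,0.2],[-0.033,-0.066,0,0,0,0.2],[-0.033,-0.065,0,0,0,0.2],[-0.033,-0.066,0,0,0,0.2]],
  ],
)

```text
clock: 8.07
eef_pos: [511.7, -28.1, 45.8]
tool_rot: [3.141, 0.0, -1.094]
force: [-1.0, -0.3, 0.0]
width: 0.1
```

Request:
apply_moves(
  series=[
    [[-0.033,-0.065,0,0,0,0.2],[-0.033,-0.065,0,0,0,0.2],[-0.033,-0.066,0,0,0,0.2],[-0.033,-0.065,0,0,0,0.2],[-0.033,-0.066,0,0,0,0.2]],
  ],
)

```text
clock: 8.7
eef_pos: [523.0, -13.7, 45.8]
tool_rot: [3.141, 0.0, -1.198]
force: [-1.5, -0.2, 0.3]
width: 0.0
```

Run:
```python
from cell import ctrl, viewer
import cv2
a=cv2.resize(viewer.get_image("side")[100:250,200:400],None,fx=4,fy=4,interpolation=cv2.INTER_CUBIC)
cv2.imwrite("pics/s2.png",a)
```

```text
(no output)
```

View pics/s2.png

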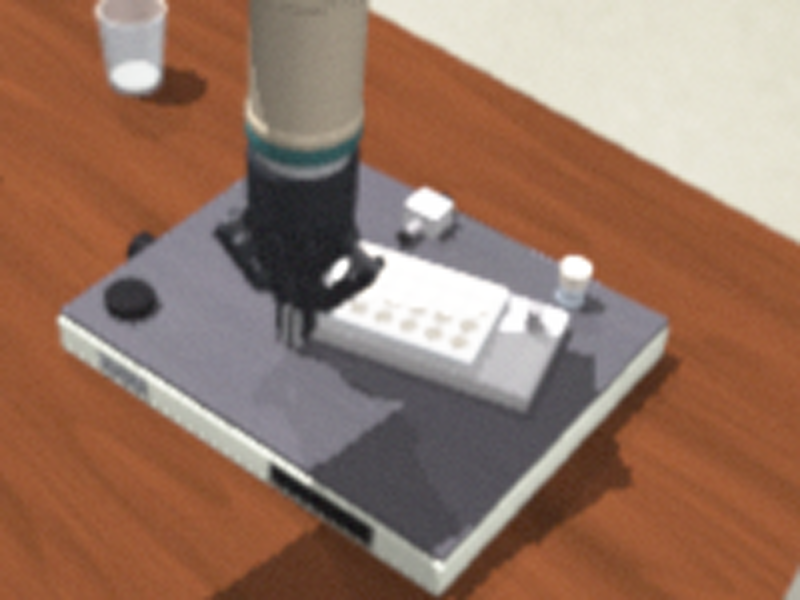

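Carrier turns as expected (heading ≈0.26, ~2 N friction). I continue to ≈0.15 and measure the stop tip in the first pictures to shorten the search.

Request:
apply_moves(
  series=[
    [[-0.033,-0.065,0,0,0,0.2],[-0.033,-0.065,0,0,0,0.2],[-0.033,-0.066,0,0,0,0.2],[-0.033,-0.065,0,0,0,0.2],[-0.033,-0.066,0,0,0,0.2]],
  ],
)

```text
clock: 9.38
eef_pos: [535.8, -0.6, 45.8]
tool_rot: [3.142, 0.0, -1.303]
force: [-2.2, -0.1, 0.2]
width: -0.1
```

```bash
python3 - <<'E'
import cv2
a=cv2.resize(cv2.imread("pics/top0.png")[100:135,228:263],None,fx=11,fy=11,interpolation=cv2.INTER_NEAREST)
b=cv2.resize(cv2.imread("pics/side0.png")[140:175,287:322],None,fx=11,fy=11,interpolation=cv2.INTER_NEAREST)
cv2.imwrite("pics/stop.png",cv2.hconcat([a,b]))
E
python3 - <<'E'
from fit import *
v=[654.08,-129.31,.1148]; o=np.array([v[0],v[1],0])
for x in (16,20,24,28,32,45,71): print(x,[np.round((proj(n,o+rot(v[2])@np.array([x,135.,z]))-c)*11+5.5).tolist() for n,c,z in(("top",[228,100],48),("side",[287,140],48),("top",[228,100],62),("side",[287,140],62))])
E
```

```text
16 [[208.0, 318.0], [137.0, 225.0], [208.0, 297.0], [141.0, 188.0]]
20 [[206.0, 303.0], [145.0, 218.0], [207.0, 282.0], [149.0, 181.0]]
24 [[205.0, 288.0], [154.0, 211.0], [205.0, 268.0], [158.0, 174.0]]
28 [[203.0, 274.0], [162.0, 205.0], [203.0, 253.0], [166.0, 168.0]]
32 [[202.0, 259.0], [170.0, 198.0], [202.0, 238.0], [174.0, 161.0]]
45 [[196.0, 211.0], [196.0, 176.0], [196.0, 190.0], [201.0, 139.0]]
71 [[186.0, 117.0], [248.0, 133.0], [186.0, 94.0], [253.0, 96.0]]
```

View pics/stop.png

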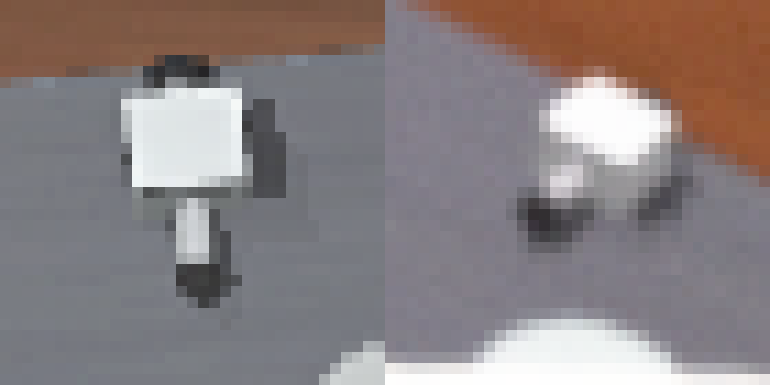

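The tip shows at top crop px (205,300), i.e. stage x ≈ 19 mm, so I expect contact near heading +0.04. I advance to ≈0.09, then go finely.

Request:
apply_moves(
  series=[
    [[-0.012,-0.024,0,0,0,0.073],[-0.012,-0.024,0,0,0,0.073],[-0.012,-0.024,0,0,0,0.073],[-0.012,-0.024,0,0,0,0.073],[-0.012,-0.024,0,0,0,0.073]],
  ],
)

```text
clock: 10.0
eef_pos: [540.7, 3.7, 45.8]
tool_rot: [3.141, 0.0, -1.34]
force: [-1.8, 1.4, 0.6]
width: -0.1
```

Request:
apply_moves(
  series=[
    [[-0.009,-0.018,0,0,0,0.055],[-0.009,-0.018,0,0,0,0.055],[-0.008,-0.016,0,0,0,0.05],[-0.006,-0.012,0,0,0,0.036],[-0.003,-0.006,0,0,0,0.018]],
  ],
)

```text
clock: 10.62
eef_pos: [543.7, 6.2, 45.8]
tool_rot: [3.141, 0.0, -1.362]
force: [-2.4, 1.2, 0.8]
width: -0.0
```

Request:
apply_moves(
  series=[
    [[-0.003,-0.006,0,0,0,0.018],[-0.003,-0.006,0,0,0,0.018],[-0.003,-0.006,0,0,0,0.018],[-0.003,-0.006,0,0,0,0.018],[-0.003,-0.006,0,0,0,0.018]],
  ],
)

```text
clock: 11.25
eef_pos: [545.0, 7.2, 45.8]
tool_rot: [3.141, 0.0, -1.372]
force: [-2.2, 0.7, 0.4]
width: -0.1
```

Request:
apply_moves(
  series=[
    [[-0.003,-0.006,0,0,0,0.018],[-0.003,-0.006,0,0,0,0.018],[-0.003,-0.006,0,0,0,0.018],[-0.003,-0.006,0,0,0,0.018],[-0.003,-0.006,0,0,0,0.018]],
  ],
)

```text
clock: 11.88
eef_pos: [546.9, 7.7, 45.9]
tool_rot: [-3.141, -0.001, -1.382]
force: [-1.6, 0.6, -1.6]
width: -0.4
```

Heading ≈0.075. Now one fine call at a time (1 mm).

Request:
apply_moves(
  series=[
    [[-0.002,-0.004,0,0,0,0.012],[-0.002,-0.004,0,0,0,0.012],[-0.002,-0.004,0,0,0,0.012],[-0.002,-0.004,0,0,0,0.012],[-0.002,-0.004,0,0,0,0.012]],
  ],
)

```text
clock: 12.5
eef_pos: [547.5, 8.5, 45.9]
tool_rot: [-3.141, -0.0, -1.388]
force: [-1.5, -1.1, -0.2]
width: -0.3
```

Request:
apply_moves(
  series=[
    [[-0.002,-0.004,0,0,0,0.012],[-0.002,-0.004,0,0,0,0.012],[-0.002,-0.004,0,0,0,0.012],[-0.002,-0.004,0,0,0,0.012],[-0.002,-0.004,0,0,0,0.012]],
  ],
)

```text
clock: 13.12
eef_pos: [548.2, 9.5, 45.8]
tool_rot: [3.141, 0.0, -1.394]
force: [0.1, -0.5, 1.0]
width: -0.1
```

Request:
apply_moves(
  series=[
    [[-0.002,-0.004,0,0,0,0.012],[-0.002,-0.004,0,0,0,0.012],[-0.002,-0.004,0,0,0,0.012],[-0.002,-0.004,0,0,0,0.012],[-0.002,-0.004,0,0,0,0.012]],
  ],
)

```text
clock: 13.75
eef_pos: [549.0, 10.1, 45.8]
tool_rot: [3.141, 0.0, -1.4]
force: [-1.5, -0.9, 1.7]
width: -0.0
```

Request:
apply_moves(
  series=[
    [[-0.002,-0.004,0,0,0,0.012],[-0.002,-0.004,0,0,0,0.012],[-0.002,-0.004,0,0,0,0.012],[-0.002,-0.004,0,0,0,0.012],[-0.002,-0.004,0,0,0,0.012]],
  ],
)

```text
clock: 14.38
eef_pos: [549.8, 10.7, 45.8]
tool_rot: [3.141, 0.0, -1.406]
force: [-2.5, -1.6, 1.9]
width: -0.0
```

Request:
apply_moves(
  series=[
    [[-0.002,-0.004,0,0,0,0.012],[-0.002,-0.004,0,0,0,0.012],[-0.002,-0.004,0,0,0,0.012],[-0.002,-0.004,0,0,0,0.012],[-0.002,-0.004,0,0,0,0.012]],
  ],
)

```text
clock: 15.0
eef_pos: [550.0, 11.0, 45.8]
tool_rot: [3.14, -0.0, -1.413]
force: [-4.9, -2.5, 4.7]
width: 0.1
```

Request:
apply_moves(
  series=[
    [[0,-0.003,0,0,0,0],[0,-0.003,0,0,0,0],[0,-0.003,0,0,0,0],[0,0,0,0,0,0],[0,0,0,0,0,0]],
  ],
)

```text
clock: 15.62
eef_pos: [550.0, 11.0, 45.7]
tool_rot: [3.139, 0.0, -1.413]
force: [-6.0, -2.4, 4.3]
width: -0.0
```

Request:
apply_moves(
  series=[
    [[0,-0.003,0,0,0,0],[0,-0.002,0,0,0,0],[0,0,0,0,0,0],[0,0,0,0,0,0],[0,0,0,0,0,0]],
  ],
)

```text
clock: 16.25
eef_pos: [550.0, 11.1, 45.7]
tool_rot: [3.139, 0.0, -1.413]
force: [-6.7, -2.3, 5.8]
width: 0.2
```

Request:
apply_moves(
  series=[
    [[0,0,0,0,0,0],[0,0,0,0,0,0],[0,0,0,0,0,0],[0,0,0,0,0,0],[0,0,0,0,0,0]],
  ],
)

```text
clock: 16.88
eef_pos: [550.0, 11.0, 45.7]
tool_rot: [3.139, 0.0, -1.413]
force: [-6.7, -1.9, 5.3]
width: -0.1
```

Request:
apply_moves(
  series=[
    [[0,0,-0.003,0,0,0],[0,0,-0.003,0,0,0],[0,0,-0.003,0,0,0],[0,0,0,0,0,0],[0,0,0,0,0,0]],
  ],
)

```text
clock: 17.5
eef_pos: [550.1, 11.2, 45.7]
tool_rot: [3.139, 0.0, -1.413]
force: [-6.0, -1.9, 1.9]
width: -0.2
```

Request:
apply_moves(
  series=[
    [[0,-0.003,0,0,0,0],[0,-0.003,0,0,0,0],[0,-0.002,0,0,0,0],[0,0,0,0,0,0],[0,0,0,0,0,0]],
  ],
)

```text
clock: 18.12
eef_pos: [550.1, 11.2, 45.8]
tool_rot: [3.138, 0.0, -1.413]
force: [-6.1, -2.6, 1.9]
width: -0.2
```

Request:
apply_moves(
  series=[
    [[0,0,0,0,0,0],[0,0,0,0,0,0],[0,0,0,0,0,0],[0,0,0,0,0,0],[0,0,0,0,0,0]],
  ],
)

```text
clock: 18.75
eef_pos: [550.1, 11.2, 45.7]
tool_rot: [3.138, 0.0, -1.413]
force: [-5.8, -2.6, 2.3]
width: 0.3
```

Request:
apply_moves(
  series=[
    [[0,-0.004,0,0,0,0],[0,-0.004,0,0,0,0],[0,0,0,0,0,0],[0,0,0,0,0,0],[0,0,0,0,0,0]],
  ],
)

```text
clock: 19.38
eef_pos: [550.1, 11.2, 45.7]
tool_rot: [3.137, 0.001, -1.413]
force: [-7.0, -1.6, 2.1]
width: 0.0
```

Request:
apply_moves(
  series=[
    [[0,0,0,0,0,0],[0,0,0,0,0,0],[0,0,0,0,0,0],[0,0,0,0,0,0],[0,0,0,0,0,0]],
  ],
)

```text
clock: 20.0
eef_pos: [550.1, 11.2, 45.7]
tool_rot: [3.137, 0.001, -1.413]
force: [-6.9, -2.4, 2.9]
width: -0.1
```

The carrier is seated on the stop: position stalled at heading ≈0.04 as predicted, with about 7 N held for over 2 s. Now I retreat gently and plan the bolt approach.

Request:
apply_moves(
  series=[
    [[0,0.02,0,0,0,0],[0,0.04,0,0,0,0],[0,0.1,0,0,0,0],[0,0.2,0,0,0,0],[0,0.24,0,0,0,0]],
  ],
)

```text
clock: 20.62
eef_pos: [522.4, 7.0, 46.4]
tool_rot: [-3.141, -0.0, -1.412]
force: [-0.1, -1.1, -0.2]
width: -0.1
```

Run:
```python
from plan import *
s=ctrl.read_state(); p=s["eef_pos"]; w=s["tool_rot"][2]; print(p,w,s["force"])
A=np.array([*p,w]); B=A.copy(); B[2]=150; C=np.array([596.3,162.5,150,-1.456]); D=C.copy(); D[2]=66
L=lambda a,b,n:[tuple(a+(b-a)*i/n) for i in range(1,n+1)]
rows([tuple(A)]+L(A,B,5)+L(B,C,5)+L(C,D,4)+[tuple(D)])
```

```text
[522.40800953   6.99352422  46.3662373 ] -1.4123122272212127 [-0.13018481 -1.07431559 -0.22780537]
[[0.0,-0.0,-0.41,0,0,-0.0],[0.0,-0.0,-0.42,0,0,-0.0],[0.0,-0.0,-0.41,0,0,-0.0],[0.0,-0.0,-0.42,0,0,-0.0],[0.0,-0.0,-0.41,0,0,-0.0]]
[[-0.57,-0.39,-0.0,0,0,0.08],[-0.57,-0.39,-0.0,0,0,0.09],[-0.57,-0.38,-0.0,0,0,0.08],[-0.58,-0.37,-0.0,0,0,0.08],[-0.58,-0.37,-0.0,0,0,0.09]]
[[-0.0,-0.0,0.42,0,0,-0.0],[-0.0,-0.0,0.42,0,0,-0.0],[-0.0,-0.0,0.42,0,0,-0.0],[-0.0,-0.0,0.42,0,0,-0.0],[-0.0,-0.0,-0.0,0,0,-0.0]]
end [596.287 162.443  65.866  -1.456]
```

Request:
apply_moves(
  series=[
    [[0,0,-0.41,0,0,0],[0,0,-0.42,0,0,0],[0,0,-0.41,0,0,0],[0,0,-0.42,0,0,0],[0,0,-0.41,0,0,0]],
  ],
)

```text
clock: 21.25
eef_pos: [522.1, 7.0, 150.4]
tool_rot: [-3.141, 0.001, -1.413]
force: [0.1, 0.7, 0.3]
width: -0.4
```

Request:
apply_moves(
  series=[
    [[-0.57,-0.39,0,0,0,0.08],[-0.57,-0.39,0,0,0,0.09],[-0.57,-0.38,0,0,0,0.08],[-0.58,-0.37,0,0,0,0.08],[-0.58,-0.37,0,0,0,0.09]],
  ],
)

```text
clock: 21.88
eef_pos: [596.5, 163.4, 149.7]
tool_rot: [3.142, 0.001, -1.457]
force: [0.0, -0.6, 0.3]
width: -0.2
```

Request:
apply_moves(
  series=[
    [[0,0,0.42,0,0,0],[0,0,0.42,0,0,0],[0,0,0.42,0,0,0],[0,0,0.42,0,0,0],[0,0,0,0,0,0]],
  ],
)

```text
clock: 22.5
eef_pos: [595.2, 161.7, 63.6]
tool_rot: [3.138, -0.0, -1.458]
force: [-1.4, 0.5, 0.1]
width: 0.4
```

Run:
```python
from cell import ctrl, viewer
import cv2
print(ctrl.read_state()["eef_pos"])
a=cv2.resize(viewer.get_image("side")[90:240,200:400],None,fx=4,fy=4,interpolation=cv2.INTER_CUBIC)
cv2.imwrite("pics/s3.png",a)
```

```text
[595.18825858 161.67958785  63.61945611]
```

View pics/s3.png

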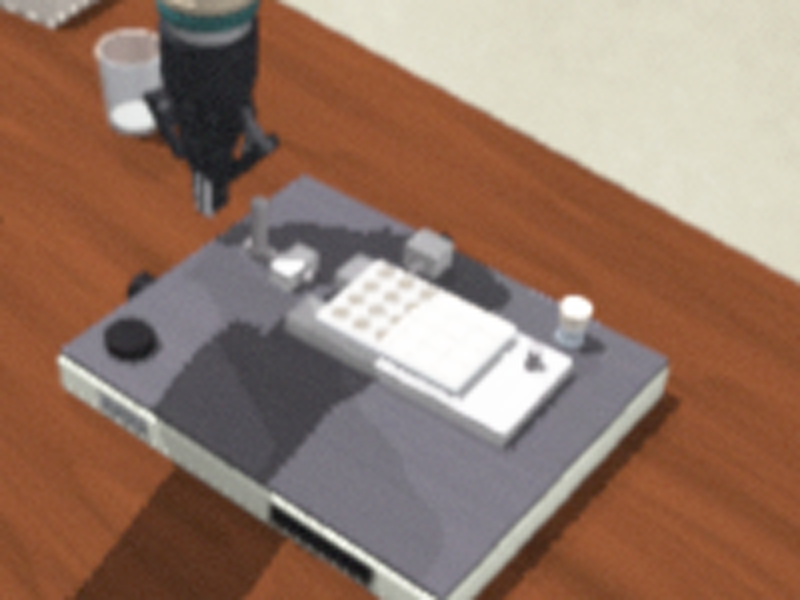

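The carrier rests at the stop, and the post (side crop px 260,225) is ahead of the fingers (205,205). Now I push the bolt.

Request:
apply_moves(
  series=[
    [[0.15,0,-0.04,0,0,0],[0.15,0,0,0,0,0],[0.1,0,0,0,0,0],[0.06,0,0,0,0,0],[0.04,0,0,0,0,0]],
  ],
)

```text
clock: 23.18
eef_pos: [599.6, 137.4, 67.8]
tool_rot: [3.142, 0.0, -1.457]
force: [0.5, 0.4, -0.2]
width: -0.2
```

Request:
apply_moves(
  series=[
    [[0.04,0,0,0,0,0],[0.04,0,0,0,0,0],[0.04,0,0,0,0,0],[0.04,0,0,0,0,0],[0.04,0,0,0,0,0]],
  ],
)

```text
clock: 23.8
eef_pos: [600.6, 128.1, 67.7]
tool_rot: [3.141, 0.001, -1.456]
force: [-0.3, 2.3, -0.4]
width: 0.1
```

Request:
apply_moves(
  series=[
    [[0.04,0,0,0,0,0],[0.04,0,0,0,0,0],[0.04,0,0,0,0,0],[0.03,0,0,0,0,0],[0.03,0,0,0,0,0]],
  ],
)

```text
clock: 24.42
eef_pos: [601.7, 118.5, 67.7]
tool_rot: [3.142, 0.0, -1.457]
force: [0.1, 3.0, 0.3]
width: 0.3
```

Request:
apply_moves(
  series=[
    [[0.03,0,0,0,0,0],[0.03,0,0,0,0,0],[0.03,0,0,0,0,0],[0.03,0,0,0,0,0],[0.03,0,0,0,0,0]],
  ],
)

```text
clock: 25.05
eef_pos: [602.5, 111.1, 67.7]
tool_rot: [3.142, 0.0, -1.457]
force: [0.3, 2.2, -1.0]
width: 0.0
```

Request:
apply_moves(
  series=[
    [[0.02,0,0,0,0,0],[0.02,0,0,0,0,0],[0.01,0,0,0,0,0],[0.01,0,0,0,0,0],[0.01,0,0,0,0,0]],
  ],
)

```text
clock: 25.68
eef_pos: [602.9, 107.7, 67.7]
tool_rot: [3.141, 0.0, -1.456]
force: [0.2, 1.7, -0.1]
width: -0.0
```

Request:
apply_moves(
  series=[
    [[0.01,0,0,0,0,0],[0.01,0,0,0,0,0],[0.01,0,0,0,0,0],[0.01,0,0,0,0,0],[0.01,0,0,0,0,0]],
  ],
)

```text
clock: 26.3
eef_pos: [603.3, 105.2, 67.7]
tool_rot: [3.142, -0.0, -1.457]
force: [-0.9, 1.7, -0.2]
width: 0.3
```

Request:
apply_moves(
  series=[
    [[0.01,0,0,0,0,0],[0.01,0,0,0,0,0],[0.01,0,0,0,0,0],[0,0,0,0,0,0],[0,0,0,0,0,0]],
  ],
)

```text
clock: 26.92
eef_pos: [603.3, 104.7, 67.7]
tool_rot: [3.141, 0.001, -1.456]
force: [-1.4, 4.3, 0.6]
width: -0.2
```

Request:
apply_moves(
  series=[
    [[0.01,0,0,0,0,0],[0.01,0,0,0,0,0],[0.01,0,0,0,0,0],[0,0,0,0,0,0],[0,0,0,0,0,0]],
  ],
)

```text
clock: 27.55
eef_pos: [603.3, 104.7, 67.7]
tool_rot: [3.141, 0.003, -1.455]
force: [-1.1, 7.8, 0.1]
width: 0.4
```

Request:
apply_moves(
  series=[
    [[0.01,0,0,0,0,0],[0.01,0,0,0,0,0],[0,0,0,0,0,0],[0,0,0,0,0,0],[0,0,0,0,0,0]],
  ],
)

```text
clock: 28.18
eef_pos: [603.3, 104.7, 67.8]
tool_rot: [3.141, 0.005, -1.454]
force: [-2.5, 8.6, 2.4]
width: -0.1
```

The bolt has stalled at its end stop, TCP y 104.7 against the expected 104.9. I back off, rise and take a last look.

Request:
apply_moves(
  series=[
    [[-0.06,0,0,0,0,0],[-0.15,0,0,0,0,0],[-0.3,0,0,0,0,0],[-0.5,0,0,0,0,0],[-0.4,0,0,0,0,0]],
  ],
)

```text
clock: 28.8
eef_pos: [595.5, 172.7, 67.7]
tool_rot: [-3.142, -0.0, -1.456]
force: [0.0, 0.1, -0.9]
width: 0.0
```

Request:
apply_moves(
  series=[
    [[-0.5,0,-0.6,0,0,0],[-0.6,0.1,-0.8,0,0,0],[-0.7,0.3,-0.6,0,0,0],[-0.7,0.3,0,0,0,0],[-0.5,0.2,0,0,0,0]],
  ],
)

```text
clock: 29.42
eef_pos: [532.6, 317.8, 168.1]
tool_rot: [-3.141, 0.001, -1.454]
force: [0.3, -0.5, -0.4]
width: -0.2
```

Request:
apply_moves(
  series=[
    [[-0.7,0.4,0,0,0,0],[-0.7,0.5,0,0,0,0],[-0.6,0.4,0,0,0,0],[0,0,0,0,0,0],[0,0,0,0,0,0]],
  ],
)

```text
clock: 30.05
eef_pos: [458.3, 406.7, 167.9]
tool_rot: [-3.141, -0.001, -1.457]
force: [0.6, -0.8, -0.4]
width: -0.1
```

```bash
python3 - <<'E'
from cell import ctrl, viewer
import cv2
print(ctrl.read_state()["eef_pos"])
a=cv2.resize(viewer.get_image("top")[95:225,185:335],None,fx=4,fy=4,interpolation=cv2.INTER_CUBIC)
cv2.imwrite("pics/t4.png",a)
E
python3 - <<'E'
from fit import *
o=np.array([654.08,-129.31,0])
P=lambda a,X:np.round((proj("top",o+rot(.1148+a)@np.array(X,float))-[185,95])*4+1.5).tolist()
print("post home/0",P(0,(-24,217,96)),P(0,(-24,245,96)),"corners",[(a,P(a,(24,175,54)),P(a,(-72,175,54)),P(a,(-72,-20,54))) for a in(0,.04,.08)])
E
```

```text
[458.25087346 406.70760727 167.88997433]
post home/0 [131.0, 177.0] [88.0, 181.0] corners [(0, [189.0, 126.0], [202.0, 258.0], [482.0, 231.0]), (0.04, [189.0, 136.0], [208.0, 267.0], [486.0, 229.0]), (0.08, [189.0, 145.0], [214.0, 276.0], [490.0, 228.0])]
```

View pics/t4.png

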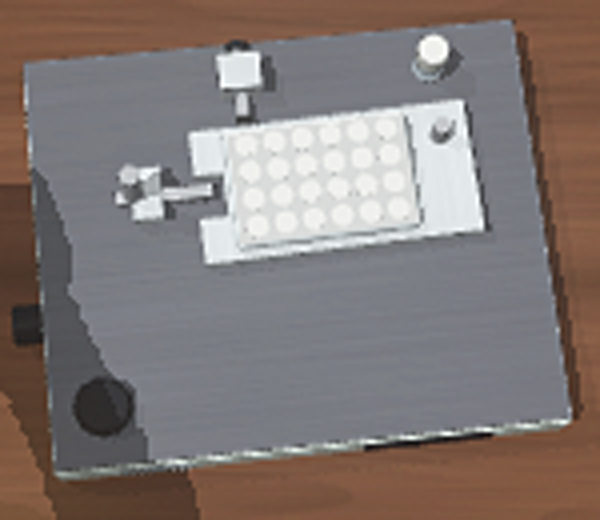

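The picture shows the bolt bar inside the notch (px 210,190) and the post at (130,173); the home prediction was (131,177). The carrier corners (190,132) and (207,264) match a heading of about 0.03. The vial and dust cap have not moved.

```bash
python3 -c "
from cell import ctrl
print(ctrl.finish_job())"
```

```text
the job is handed in; nothing more can be done
None
```

The carrier is at the viewing heading with the bolt home in its notch, and I handed the job in at about 30 s; no verdict was reported.

- **Press on the stop:** I turned the carrier until it stalled against the stop screw at a heading of about 0.04 rad, close to the 0.037 rad I had worked out from the pictures. I held it there for several seconds; the highest push reading, taken between moves, was about 7 N. The stop's own force is not measured. I estimate 4–7 N from the push and the friction. For part of the hold the finger also pressed down on the edge with about 5 N, which I reduced to 2–3 N by lifting slightly.
- **Bolt:** I pushed it by its post until it stalled at the end stop. The tool's y was 104.7 mm there, against 104.9 mm expected, with about 8 N at the end.
- **Last picture:** The post is within about 4 px (roughly 3 mm) of its predicted home position and the bar is in the notch. The carrier looks flat on its pin at a heading of about 0.03 rad. The vial and dust cap are in place, and the arm is well clear. I did not re-check the bystanders on the table in the last picture.

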